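# Count along the rail and push the dessert pot into the third gap

## Task

Starting at the end of the divider rack where the ball-topped post stands, run a fingertip along the sprung rail, touching it above the first gap, the second and the third in turn, and no farther. Then push the lidded dessert pot along the deck into that third gap until it is fully home against the back, upright and without ever lifting it. Leave the other things on the trolley where they are.

Things in the scene. Friction and masses are not known exactly. Their poses are not given: they have to be found in the camera images.
- rack: Fixed white metal divider rack, six equal gaps in a row. Origin on the deck, mid-row; x points from the open front into the gaps (away from the robot), y along the row (left); turned up to 0.12 rad. Seven dividers 4 mm thick, 50 mm high at y = 0, +-68, +-136, +-204 mm, from x = -18 to +25 mm, where a back wall 50 mm high closes the gaps. Each gap 64 mm wide, 43 mm deep; the deck is its floor
- ball_post: Fixed steel post 12 mm thick with a 36 mm ball on top (133 mm high in all), just beyond one end of the rack (rack x = 27 mm, y = +232 or -232 mm). Origin at its foot. Count the gaps from this end; a gap counts even if something stands in it
- plain_post: Fixed plain steel post, 12 mm thick, 75 mm high, no ball, just beyond the rack's other end (rack x = 27 mm). Origin at its foot
- span_a: Sprung span of the rail above gap 1 from the left (+y): a steel bar 12 mm thick and level for 26 mm, tapering over 20 mm each way to the necks between spans. Origin mid-span on the bar's axis (rack x = 27 mm), 6 mm below its top, 89 mm above the deck; it alone sinks up to 10 mm under a finger, 1.2 N to start, 4.2 N to its stop. Rail ends: guides 88 mm high, y = +-211 mm
- span_b: Sprung span of the rail above gap 2 from the left (+y): a steel bar 12 mm thick and level for 26 mm, tapering over 20 mm each way to the necks between spans. Origin mid-span on the bar's axis (rack x = 27 mm), 6 mm below its top, 89 mm above the deck; it alone sinks up to 10 mm under a finger, 1.2 N to start, 4.2 N to its stop. Rail ends: guides 88 mm high, y = +-211 mm
- span_c: Sprung span of the rail above gap 3 from the left (+y): a steel bar 12 mm thick and level for 26 mm, tapering over 20 mm each way to the necks between spans. Origin mid-span on the bar's axis (rack x = 27 mm), 6 mm below its top, 89 mm above the deck; it alone sinks up to 10 mm under a finger, 1.2 N to start, 4.2 N to its stop. Rail ends: guides 88 mm high, y = +-211 mm
- span_d: Sprung span of the rail above gap 4 from the left (+y): a steel bar 12 mm thick and level for 26 mm, tapering over 20 mm each way to the necks between spans. Origin mid-span on the bar's axis (rack x = 27 mm), 6 mm below its top, 89 mm above the deck; it alone sinks up to 10 mm under a finger, 1.2 N to start, 4.2 N to its stop. Rail ends: guides 88 mm high, y = +-211 mm
- span_e: Sprung span of the rail above gap 5 from the left (+y): a steel bar 12 mm thick and level for 26 mm, tapering over 20 mm each way to the necks between spans. Origin mid-span on the bar's axis (rack x = 27 mm), 6 mm below its top, 89 mm above the deck; it alone sinks up to 10 mm under a finger, 1.2 N to start, 4.2 N to its stop. Rail ends: guides 88 mm high, y = +-211 mm
- span_f: Sprung span of the rail above gap 6 from the left (+y): a steel bar 12 mm thick and level for 26 mm, tapering over 20 mm each way to the necks between spans. Origin mid-span on the bar's axis (rack x = 27 mm), 6 mm below its top, 89 mm above the deck; it alone sinks up to 10 mm under a finger, 1.2 N to start, 4.2 N to its stop. Rail ends: guides 88 mm high, y = +-211 mm
- home_c (a point): Point on the deck in gap 3 from the left (an empty gap), mid-width, where the pot's centre stands when it touches the back wall (rack x = -2 mm; axes as the rack)
- home_d (a point): Point on the deck in gap 4 from the left (an empty gap), mid-width, where the pot's centre stands when it touches the back wall (rack x = -2 mm; axes as the rack)
- pot: Loose round white dessert pot with a clear lid, 54 mm across, 46 mm high, about 110 g, upright on the deck between robot and rack. Origin: centre of its underside. Fully home it still stands out about 11 mm in front of the dividers
- cup1: White paper cup, 56 mm across, 62 mm high, empty, in the second gap from the left; origin centre of underside
- cup2: White paper cup as cup1, in the sixth gap from the left
- juice: Amber juice bottle, 54 mm across, 150 mm high; origin centre of underside
- meal_box: Closed white meal box, 136 x 126 mm, 62 mm high; origin centre of underside
- fruit_bowl: White bowl 144 mm across with oranges, 108 mm high, behind the rack; origin centre of underside
- plates: Stack of five small plates, 144 mm across, 25 mm high, behind the rack; origin centre of underside
- spoon: White plastic spoon, 150 mm long, lying on the deck right of the rack
- napkins: Stack of paper napkins, 110 x 110 mm, 35 mm high; origin centre of underside
There are look-alikes about, which are no part of the job. Leave any blue look-alike of the pot alone.

How it is judged:
By the outcome, as a careful person would: the job done as asked, in the order asked, and still so for the second after the job is handed in, with the robot touching nothing.
It also fails if it takes over 64 s, if anything falls off the work surface, if the arm or the gripper's body presses on something with over 40 N, if the wrist force passes 120 N, or if a joint passes its speed limit or range.

## Robot

A 6-joint arm with a two-finger parallel gripper is mounted at the origin on the work surface. World frame = base frame: x ahead of the robot, y to its left, z up, the work surface at z = 0. Lengths are in mm, angles in rad, forces in N, time in s.
With the tool pointing down it reaches from about 350 to 925 mm from the base axis. Payload 6.4 kg.
Tool frame: the origin (TCP) lies midway between the tips of the shut fingers; the grasp point (between the pads) lies 19 mm behind it (tcp_to_grasp is the distance from the TCP to the grasp point, in mm); z points along the fingers, y is the line along which they close (so a half turn about z gives the same grasp; the last joint's range is limited). The gripper opens to 94 mm and grips with 3 to 60 N. Pads are 16 mm wide; open, the fingers measure 119 mm over their backs; the gripper's body (75 mm by 177 mm) begins 78 mm behind the grasp point.
Start: joints at [0.931, 0.245, 1.558, -0, 1.339, -0.174], TCP at [291.939, 580.763, 205.455] pointing down, gripper open.
Joint ranges: [-3.13, 3.13], [-1.02, 2.26], [0.13, 2.54], [-0.95, 4.09], [0.21, 2.88], [-2.74, 2.74]. Speed limits (rad/s): [2.57, 2.57, 3.14, 3.14, 3.14, 3.14].

## Interface

Orientations are given as a unit quaternion [w, x, y, z].
In Python, from workcell import get_state, get_image, sign_off, tcp_to_grasp gives the robot as it stands.
- The arm moves only by the shell command python3 -m jog 'ROWS' [FORCE]. ROWS is JSON, a list of rows, each a list of 7 numbers: the shift along the tool's x, y, z each as a share of 0.4 m, from -1 to 1, then the turn, a rotation vector about the tool's x, y, z each as a share of 360 degrees, from -1 to 1, then the closure, from 0 (fully open) to 1 (shut). A call has 1 to 5 rows; each row shifts and turns the commanded pose from where the row before left it, along the tool's axes as they then stand; what a row does not reach is not made up. A row lasts 1/8 s, in which the tool goes at most 62.5 mm and 10.7 degrees, less where a joint would pass 70% of its speed; a pose out of reach is approached as far as the arm can. A call with a number of a shift or a turn outside -1 to 1 is refused whole. A call with a gripper value outside its range is refused whole. The fingers move at their own pace and stop on an object; FORCE is the grip in N (left out, the last holds). Time passes only in rows, so rows that do not move let the fingers close. It gives the time, the measured TCP pose, the force, the opening and the grip force at its end, in the units of the state.
- get_state(): the state, without advancing time (a new reading comes with each control period).
- get_image(name): name is "scene" or "top"; returns a dict with "pixels" (384x512x3 uint8, blue, green, red), "z_map" (384x512 float32, mm along the optical axis (not along the pixel's ray), 0 where there is no reading), "K" (3x3 intrinsics, pixels), "dist" ([k1, k2, p1, p2, k3] as OpenCV has them; the pictures are not rectified), "pose" (4x4, takes a point from camera to world coordinates). Camera axes: x right, y down, z forward; pixel columns grow to the right and rows downward; lengths in mm; the calibration is good to about 2 mm. A picture is of the moment at which its call begins.
- sign_off(): hands the job in; it is judged then, once.
The state is a dict: "time_s": time; "qpos": joint angles; "joint_velocities": joint speeds; "tau": joint torques, N m; "eef_pos": TCP position; "tool_rot": TCP orientation; "force": force on the tool from outside, world axes, zero at the start; "torque": the same for the moment, N m; "gripper_width": opening from 0.0 (shut) to 1.0 (fully open); "grasp_force": force on a finger pad.
Only numpy, scipy, OpenCV 4.12 (cv2) and the standard library are available. Lean on these libraries where they do the work, as an engineer would, in place of code of your own. Each camera call takes 0.05 s, during which the arm holds its last target. There are 200 camera calls.

## Working session

There is one attempt and no reset: what is moved stays moved. The work goes in short steps, Python scripts to look and compute and a shell command to move; the robot and the scene stay as the last step left them, time stands still between calls to the robot, and variables do not carry over. Pictures are saved under pics/ and viewed, at most 10 in all, crops included, and the job is handed in when it is done.

```bash
mkdir -p pics
cat > h.py <<'E'
import numpy as np, cv2, pickle
from workcell import get_state, get_image
def snap(n):
    d=get_image(n); pickle.dump(d,open(n+'.pkl','wb')); return d
def load(n): return pickle.load(open(n+'.pkl','rb'))
def ray(d,u,v):
    p=cv2.undistortPoints(np.array([[[u,v]]],float),np.array(d['K'],float),np.array(d['dist'],float))[0,0]
    return np.array([p[0],p[1],1.])
def at(d,u,v):
    z=d['z_map'][int(round(v)),int(round(u))]; T=np.array(d['pose']); return (T[:3,:3]@(ray(d,u,v)*z)+T[:3,3])
def onz(d,u,v,h):
    T=np.array(d['pose']); r=T[:3,:3]@ray(d,u,v); o=T[:3,3]; return o+r*(h-o[2])/r[2]
def cloud(d):
    h,w=d['z_map'].shape; uv=np.stack(np.meshgrid(np.arange(w),np.arange(h)),-1).reshape(-1,1,2).astype(float)
    p=cv2.undistortPoints(uv,np.array(d['K'],float),np.array(d['dist'],float))[:,0]
    z=d['z_map'].reshape(-1,1); T=np.array(d['pose'])
    return (np.c_[p,np.ones(len(p))]*z@T[:3,:3].T+T[:3,3]).reshape(h,w,3)
E
python3 - <<'E'
from h import *
for n in('scene','top'):
    d=snap(n); cv2.imwrite(f'pics/{n}0.png',cv2.resize(d['pixels'],(800,600),interpolation=cv2.INTER_CUBIC)); print(n,np.round(d['pose'],2).tolist(),np.round(d['K'],0).tolist())
print(get_state())
E
```

```text
scene [[0.46, 0.48, -0.74, 1315.6], [0.89, -0.25, 0.39, -356.54], [-0.0, -0.84, -0.54, 616.85], [0.0, 0.0, 0.0, 1.0]] [[378.0, 0.0, 257.0], [0.0, 378.0, 191.0], [0.0, 0.0, 1.0]]
top [[-0.02, -0.99, 0.15, 491.84], [-1.0, 0.03, 0.03, 24.93], [-0.04, -0.15, -0.99, 985.09], [0.0, 0.0, 0.0, 1.0]] [[366.0, 0.0, 256.0], [0.0, 366.0, 194.0], [0.0, 0.0, 1.0]]
{'time_s': 0.1, 'qpos': array([ 9.30962494e-01,  2.45732604e-01,  1.55885881e+00, -3.18168768e-05,
        1.33868925e+00, -1.74113973e-01]), 'joint_velocities': array([-2.99802071e-05, -9.61839835e-04, -3.23313681e-03,  2.39573306e-03,
        1.86498748e-03, -1.10335907e-03]), 'tau': array([-9.03364457e-05, -4.16919744e+01, -3.15523016e+01,  6.86354097e-02,
        3.10015236e-02, -5.93761797e-05]), 'eef_pos': array([291.58433313, 580.3396125 , 204.48088785]), 'tool_rot': array([-3.19869298e-04,  2.30757550e-01,  9.73010915e-01, -7.81194705e-04]), 'force': array([-0.07890954, -0.07874515, -0.90353613]), 'torque': array([ 0.04227083, -0.03726457,  0.01860002]), 'grasp_force': 0.0, 'gripper_width': 1.0011658429669554}
```

View pics/scene0.png

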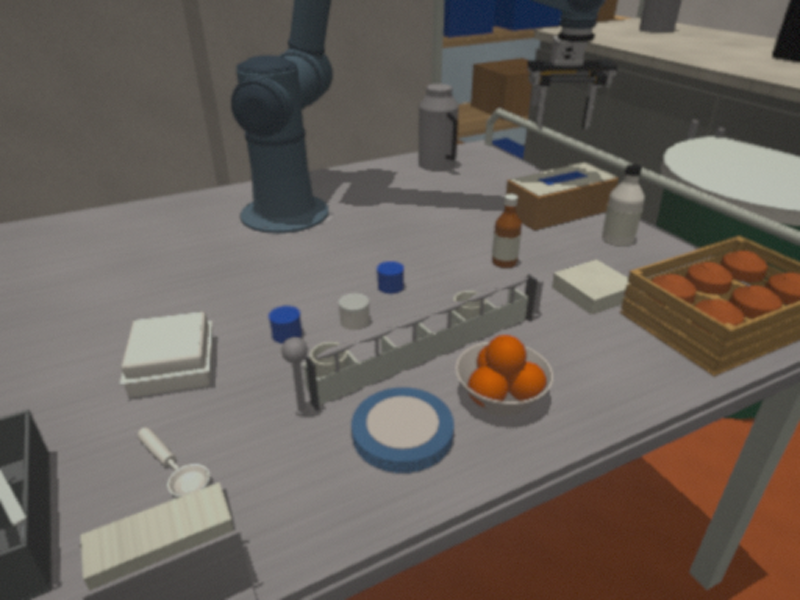

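View pics/top0.png

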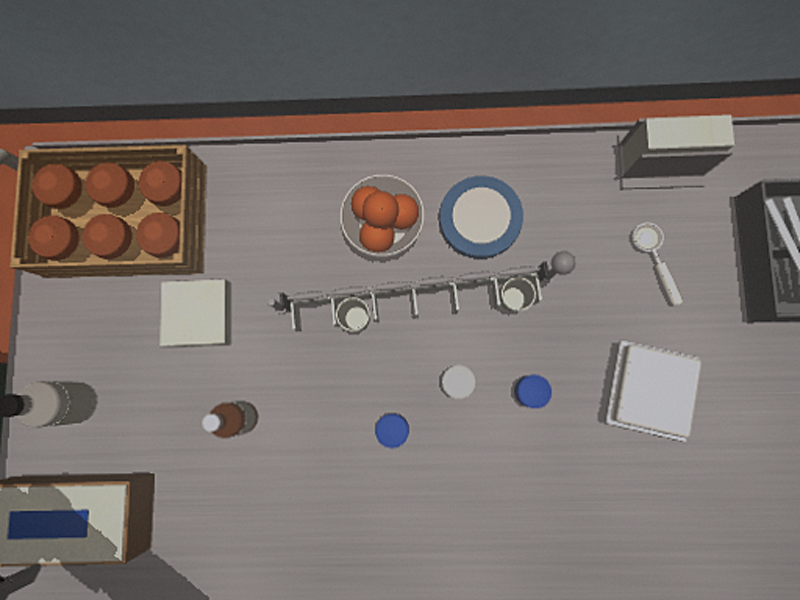

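The scene view shows the ball post at (293,350), the rack running from it to the plain post at (535,290), the white pot at (354,311) and blue look-alikes at (285,323) and (390,277). In the top view the ball is at (562,263), at the right (-y) end, so I count from the right: gap 1 holds cup2 (518,293), gap 2 is (476,290) and gap 3 is (435,297), which is home_d.

Could be taken for the pot: blue pots (533,391) and (392,430), cups (518,293) and (352,315). I choose the white lidded one at (458,382). Could be taken for the starting post: the plain post at (278,302); I choose the ball at (562,263).

Run:
```python
from h import *
d=load('top'); s=load('scene')
k=.64
print('ball top',at(d,562*k,263*k),'ball centre ray z115',onz(d,562*k,263*k,115))
C=cloud(d)
# rail points
u0,u1,v0,v1=int(275*k),int(560*k),int(255*k),int(315*k)
P=C[v0:v1,u0:u1].reshape(-1,3); R=P[(P[:,2]>84)&(P[:,2]<100)]
print(len(R)); 
f=np.polyfit(R[:,1],R[:,0],1)
r=R[:,0]-np.polyval(f,R[:,1]);m=abs(r)<8;f=np.polyfit(R[m,1],R[m,0],1);print('rail x=a*y+b',f,'std',r[m].std(),R[m,1].min(),R[m,1].max(),np.median(R[m,2]))
for n,D in(('top',d),('scene',s)):
    C=cloud(D).reshape(-1,3)
    g=D['pixels'].reshape(-1,3).astype(int)
    # pot top
    c=at(d,458*k,382*k)
    q=(np.hypot(C[:,0]-c[0],C[:,1]-c[1])<45)&(C[:,2]>38)&(C[:,2]<60)
    e=cv2.minEnclosingCircle(C[q][:,:2].astype(np.float32));print(n,'pot',c,q.sum(),C[q].mean(0),e)
    q=(C[:,2]>84)&(C[:,2]<100)&(abs(C[:,0]-np.polyval(f,C[:,1]))<15)&(abs(C[:,1])<300)
    ff=np.polyfit(C[q,1],C[q,0],1);print(n,'rail',ff,q.sum(),C[q,1].min(),C[q,1].max())
    q=(C[:,2]>100)&(C[:,2]<145)&(C[:,1]<-100)&(C[:,1]>-320)&(abs(C[:,0]-np.polyval(f,C[:,1]))<35)
    print('ball',C[q].mean(0),C[q].min(0),C[q].max(0))
    # z45-52 wall
    q=(C[:,2]>44)&(C[:,2]<56)&(abs(C[:,0]-np.polyval(f,C[:,1])+0)<10)
    print('wall',q.sum(), C[q].mean(0) if q.any() else 0)
for uv in [(295,303),(333,297),(374,293),(414,290),(456,285),(496,280),(541,275),(295,328),(374,320),(414,316),(456,311)]: print(uv,onz(d,uv[0]*k,uv[1]*k,50)[:2].round(1))
x=d['pixels'][150:275,170:375]; cv2.imwrite('pics/crop.png',cv2.resize(x,(800,488),interpolation=cv2.INTER_CUBIC))
```

```text
ball top [ 671.57395392 -189.10325149  133.9772579 ] ball centre ray z115 [ 675.58153004 -193.87564123  115.        ]
624
rail x=a*y+b [-9.20515898e-02  6.58392027e+02] std 3.1358723256140806 -176.3990346244124 248.8349144197094 94.02682735140024
top pot [498.35259208 -32.9181488   47.13895495] 355 [500.21813069 -32.89169948  47.23271036] ((500.259765625, -33.17236328125), 26.753929138183594)
top rail [-9.18884391e-02  6.58436643e+02] 624 -176.3990346244124 249.20074880637515
ball [ 674.42357141 -191.23205722  128.15504731] [ 659.21724681 -208.82632251  110.88865302] [ 692.55673917 -176.5550339   136.50024036]
wall 370 [ 6.57175246e+02 -3.95129197e-01  5.04266236e+01]
scene pot [498.35259208 -32.9181488   47.13895495] 194 [506.16373693 -32.83808584  44.69593539] ((501.59210205078125, -30.525131225585938), 27.65328598022461)
scene rail [-9.18160767e-02  6.62207846e+02] 584 -199.72521749388525 250.19129936762874
ball [ 685.87504045 -195.44785896  122.72761497] [ 668.09664328 -211.71750877  104.61830081] [ 696.10687947 -175.69268176  134.89837144]
wall 609 [661.75413586 -28.16626344  48.97128739]
(295, 303) [633.9 233. ]
(333, 297) [642.3 169.5]
(374, 293) [647.3 101.1]
(414, 290) [650.6  34.7]
(456, 285) [657.2 -34.9]
(496, 280) [ 663.8 -101. ]
(541, 275) [ 670.1 -174.9]
(295, 328) [592.1 232.7]
(374, 320) [602.2 101.7]
(414, 316) [607.2  35.7]
(456, 311) [613.8 -33.5]
```

View pics/crop.png

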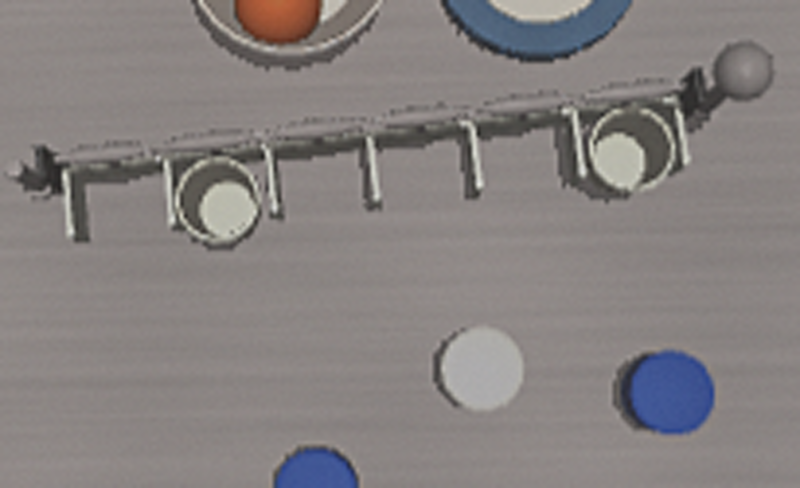

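The crop confirms the choice: the white lidded pot at (482,368) between the two blue ones. Gap 3 from the ball is the empty one between the dividers at (372,170) and (473,160). Rack fit: origin about (629.6, 35.0), yaw 0.092. The spacing, the ball and the divider checks agree within about 3 mm. First I turn the tool to the rack and shut the fingers.

```bash
cat >> h.py <<'E'
from scipy.spatial.transform import Rotation as Ro
O=np.array([629.6,35.0]);TH=.092
def W(rx,ry): return O+np.array([rx*np.cos(TH)-ry*np.sin(TH),rx*np.sin(TH)+ry*np.cos(TH)])
def rk(p): c,s=np.cos(TH),np.sin(TH);e=np.array(p)[:2]-O; return np.array([c*e[0]+s*e[1],-s*e[0]+c*e[1]])
def go(rx,ry,z):
    st=get_state(); q=st['tool_rot']; R=Ro.from_quat([q[1],q[2],q[3],q[0]])
    t=np.r_[W(rx,ry),z]; d=R.inv().apply(t-st['eef_pos'])
    yaw=np.arctan2(R.as_matrix()[1,1],R.as_matrix()[0,1])-np.pi/2-TH
    tilt=R.as_matrix()[:,2]
    print('t',st['time_s'],'rack',rk(st['eef_pos']).round(1),'z',round(st['eef_pos'][2],1),'F',st['force'].round(1),'yawerr deg',round(np.degrees(yaw),1),'toolz',tilt.round(3))
    print('shift shares',(d/400).round(4),'mm',d.round(1),'rows',np.linalg.norm(d)/60)
E
python3 -m jog '[[0,0,0,0,0,-0.0222,1],[0,0,0,0,0,-0.0222,1],[0,0,0,0,0,-0.0222,1],[0,0,0,0,0,-0.0222,1],[0,0,0,0,0,0,1]]'
python3 -c "from h import *;go(27,-170,160)"
```

```text
time_s: 0.72
eef_pos: [291.7, 580.5, 204.9]
tool_rot: [-0.0, -0.045, 0.999, -0.0]
force: [0.1, -0.1, -0.3]
gripper_width: 0.507
grasp_force: 0.0
t 0.725 rack [-286.3  574.3] z 204.9 F [ 0.1 -0.1 -0.3] yawerr deg -0.1 toolz [-0.001 -0.001 -1.   ]
shift shares [-0.786  -1.8594  0.113 ] mm [-314.4 -743.8   45.2] rows 13.479457757687495
```

```bash
for i in 1 ; do python3 -m jog '[[-0.0524,-0.124,0,0,0,0,1],[-0.0524,-0.124,0,0,0,0,1],[-0.0524,-0.124,0,0,0,0,1],[-0.0524,-0.124,0,0,0,0,1],[-0.0524,-0.124,0,0,0,0,1]]'; python3 -m jog '[[-0.0524,-0.124,0,0,0,0,1],[-0.0524,-0.124,0,0,0,0,1],[-0.0524,-0.124,0,0,0,0,1],[-0.0524,-0.124,0,0,0,0,1],[-0.0524,-0.124,0,0,0,0,1]]';python3 -m jog '[[-0.0524,-0.124,0,0,0,0,1],[-0.0524,-0.124,0,0,0,0,1],[-0.0524,-0.124,0,0,0,0,1],[-0.0524,-0.124,0,0,0,0,1],[0,0,0,0,0,0,1]]'; done
python3 -c "from h import *;go(27,-170,130)"
```

```text
time_s: 1.35
eef_pos: [419.6, 341.9, 205.4]
tool_rot: [0.0, -0.045, 0.999, 0.0]
force: [-0.2, 0.6, 1.3]
gripper_width: 0.01
grasp_force: 0.0
time_s: 1.98
eef_pos: [546.8, 104.5, 205.4]
tool_rot: [0.0, -0.045, 0.999, 0.0]
force: [0.2, -0.1, -0.2]
gripper_width: 0.004
grasp_force: 0.0
time_s: 2.6
eef_pos: [648.7, -86.8, 204.8]
tool_rot: [-0.0, -0.043, 0.999, -0.0]
force: [-0.4, -0.4, -1.0]
gripper_width: 0.004
grasp_force: 0.0
t 2.6 rack [   7.8 -123. ] z 204.8 F [-0.4 -0.4 -1. ] yawerr deg -0.4 toolz [-0. -0. -1.]
shift shares [-0.0487 -0.1171  0.1869] mm [-19.5 -46.8  74.7] rows 1.5055924664248872
```

```bash
python3 -m jog '[[-0.0487,-0.117,0,0,0,0,1],[0,0,0.1,0,0,0,1],[0,0,0.11,0,0,0,1],[0,0,0.02,0,0,0,1],[0,0,0,0,0,0,1]]'
python3 - <<'E'
from h import *
go(27,-170,89)
for n in('scene','top'):
    d=snap(n)
a=load('scene')['pixels'][185:275,160:370];b=load('top')['pixels'][140:230,170:380]
cv2.imwrite('pics/above.png',cv2.resize(np.vstack([a,b]),(700,600),interpolation=cv2.INTER_CUBIC))
E
```

```text
time_s: 3.22
eef_pos: [671.8, -127.8, 114.0]
tool_rot: [0.0, -0.046, 0.999, 0.0]
force: [-0.0, -1.0, 0.2]
gripper_width: 0.003
grasp_force: 0.0
t 3.225 rack [  27.1 -166. ] z 114.0 F [-0.  -1.   0.2] yawerr deg 0.0 toolz [ 0.  0. -1.]
shift shares [ 0.0002 -0.0101  0.0626] mm [ 0.1 -4.  25. ] rows 0.42264717669121377
```

View pics/above.png

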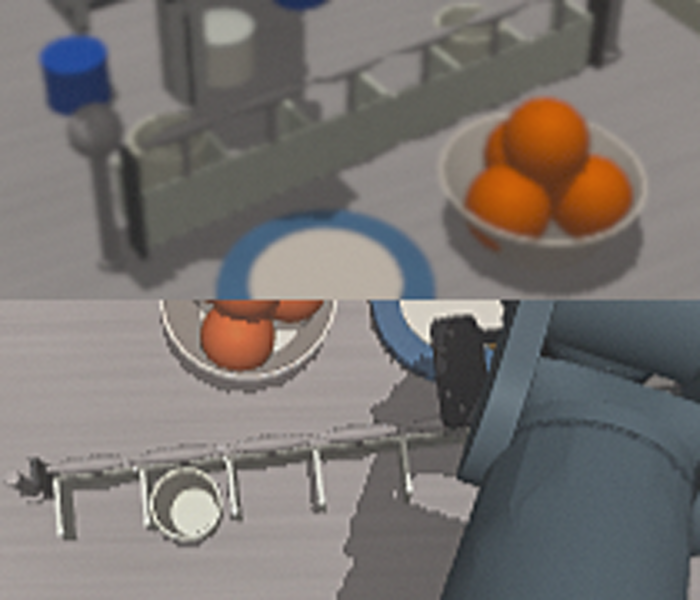

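The finger is not visible in this crop: the arm hides it in the top half's counterpart and the scene crop cuts it off. I project the TCP and look again.

Run:
```python
from h import *
d=load('scene');T=np.linalg.inv(np.array(d['pose']))
pts=np.array([np.r_[W(27,-166),114],np.r_[W(27,-170),95],np.r_[W(27,-34),95],np.r_[W(27,-232),115],np.r_[W(27,232),75]])
uv=cv2.projectPoints(pts,cv2.Rodrigues(T[:3,:3])[0],T[:3,3],np.array(d['K'],float),np.array(d['dist'],float))[0][:,0];print(uv)
x=cv2.resize(d['pixels'][130:280,150:350],(800,600),interpolation=cv2.INTER_CUBIC)
for u,v in uv: cv2.circle(x,(int((u-150)*4+2),int((v-130)*4+2)),4,(0,0,255),1)
cv2.imwrite('pics/chk.png',x)
```

```text
[[215.5941446  214.47321748]
 [214.52336193 221.84831482]
 [264.86240376 203.07024718]
 [188.0786442  224.0973321 ]
 [345.21828479 179.08416232]]
```

View pics/chk.png

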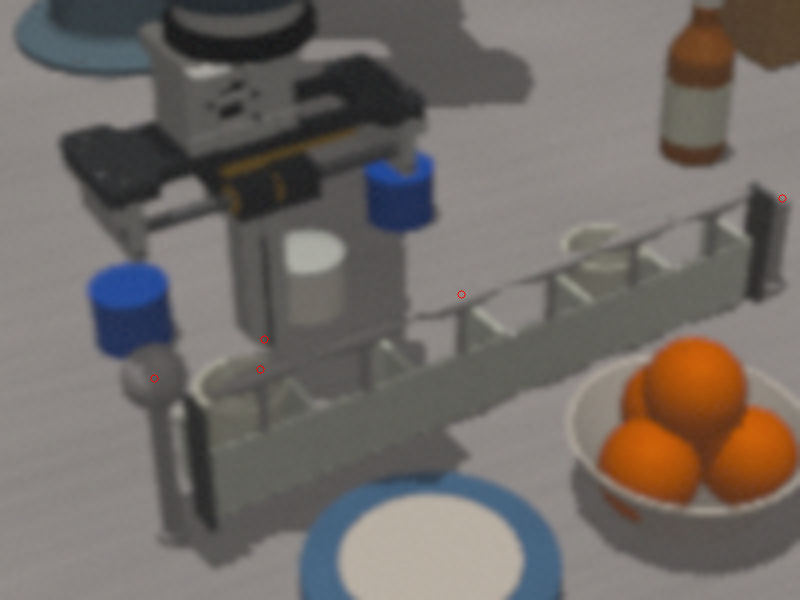

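The shut fingers' tip at (265,343) sits over the rail's first span at (260,370), next to the ball at (153,376), as projected. I descend gently onto span f.

```bash
python3 -m jog '[[0,-0.01,0.0375,0,0,0,1],[0,0,0.0125,0,0,0,1],[0,0,0,0,0,0,1],[0,0,0,0,0,0,1]]'; python3 -m jog '[[0,0,0.0075,0,0,0,1],[0,0,0,0,0,0,1],[0,0,0,0,0,0,1]]'
python3 -c "from h import *;go(27,-34,89)"
```

```text
time_s: 3.82
eef_pos: [672.1, -132.8, 93.8]
tool_rot: [-0.0, -0.046, 0.999, -0.0]
force: [-1.2, -1.1, 2.4]
gripper_width: 0.008
grasp_force: 0.8
time_s: 4.2
eef_pos: [672.3, -132.7, 90.7]
tool_rot: [0.0, -0.046, 0.999, -0.0]
force: [-0.5, -1.4, 2.4]
gripper_width: 0.003
grasp_force: 1.3
t 4.2 rack [  27.1 -170.9] z 90.7 F [-0.5 -1.4  2.4] yawerr deg 0.0 toolz [ 0. -0. -1.]
shift shares [2.000e-04 3.423e-01 4.200e-03] mm [1.000e-01 1.369e+02 1.700e+00] rows 2.2819774609651806
```

```bash
python3 -m jog '[[0,0,0.004,0,0,0,1],[0,0,0,0,0,0,1],[0,0.02,0,0,0,0,1],[0,0.02,0,0,0,0,1],[0,0.02,0,0,0,0,1]]'; python3 -m jog '[[0,0.02,0,0,0,0,1],[0,0.02,0,0,0,0,1],[0,0.02,0,0,0,0,1],[0,0.02,0,0,0,0,1],[0,0.02,0,0,0,0,1]]'; python3 -m jog '[[0,0.02,0,0,0,0,1],[0,0,0,0,0,0,1]]'
python3 -c "from h import *;go(27,-34,89)"
```

```text
time_s: 4.82
eef_pos: [669.8, -107.5, 88.9]
tool_rot: [0.0, -0.046, 0.999, 0.0]
force: [0.8, -1.6, 3.1]
gripper_width: 0.009
grasp_force: 1.0
time_s: 5.45
eef_pos: [666.2, -68.1, 88.9]
tool_rot: [0.0, -0.046, 0.999, 0.0]
force: [-0.2, -2.3, 3.4]
gripper_width: 0.003
grasp_force: 1.5
time_s: 5.7
eef_pos: [665.3, -59.3, 88.7]
tool_rot: [-0.0, -0.046, 0.999, 0.001]
force: [0.1, 1.8, 2.8]
gripper_width: 0.006
grasp_force: 1.5
t 5.7 rack [ 26.9 -97.2] z 88.7 F [0.1 1.8 2.8] yawerr deg 0.0 toolz [-0.     0.002 -1.   ]
shift shares [-0.0004  0.1579 -0.0004] mm [-0.2 63.2 -0.2] rows 1.0529844538897197
```

```bash
python3 -m jog '[[0,0.02,0,0,0,0,1],[0,0.02,0,0,0,0,1],[0,0.02,0,0,0,0,1],[0,0.02,0,0,0,0,1],[0,0.02,0,0,0,0,1]]'; python3 -m jog '[[0,0.02,0,0,0,0,1],[0,0.02,0,0,0,0,1],[0,0.01,0,0,0,0,1],[0,0,0,0,0,0,1],[0,0,0,0,0,0,1]]'
python3 -c "from h import *;go(27,-34,89)"; python3 -m jog '[[0,0,-0.05,0,0,0,1],[0,0,-0.15,0,0,0,1],[0,0,0,0,0,0,1]]'
python3 - <<'E'
from h import *
go(-200,-54,170)
E
```

```text
time_s: 6.32
eef_pos: [661.9, -21.0, 88.9]
tool_rot: [0.0, -0.046, 0.999, -0.0]
force: [0.7, -1.8, 2.7]
gripper_width: 0.004
grasp_force: 1.5
time_s: 6.95
eef_pos: [659.8, -0.2, 88.7]
tool_rot: [-0.0, -0.046, 0.999, 0.001]
force: [0.8, 2.4, 2.6]
gripper_width: 0.006
grasp_force: 1.5
t 6.95 rack [ 26.9 -37.8] z 88.7 F [0.8 2.4 2.6] yawerr deg -0.0 toolz [-0.     0.002 -1.   ]
shift shares [-0.0003  0.0095 -0.0006] mm [-0.1  3.8 -0.2] rows 0.06327541092255501
time_s: 7.32
eef_pos: [663.4, -1.7, 176.0]
tool_rot: [0.005, -0.046, 0.999, -0.001]
force: [-0.1, 0.1, 0.4]
gripper_width: 0.005
grasp_force: 0.0
t 7.325 rack [ 30.2 -39.6] z 176.0 F [-0.1  0.1  0.4] yawerr deg 0.0 toolz [ 0.011 -0.002 -1.   ]
shift shares [ 0.5757 -0.0358  0.009 ] mm [230.3 -14.3   3.6] rows 3.8460698392891874
```

```bash
python3 -m jog '[[0.134,-0.009,0,0,0,0,0.66],[0.134,-0.009,0,0,0,0,0.66],[0.134,-0.009,0,0,0,0,0.66],[0.134,-0.009,0,0,0,0,0.66],[0,0,0,0,0,0,0.66]]'
python3 - <<'E'
from h import *
go(-185,-54.5,14)
for n in('top','scene'):
    d=snap(n);C=cloud(d).reshape(-1,3);g=d['pixels'].reshape(-1,3).astype(int)
    q=(np.hypot(C[:,0]-500,C[:,1]+32)<40)&(C[:,2]>42)&(C[:,2]<52)
    if q.sum()>20:
        c,r=cv2.minEnclosingCircle(C[q][:,:2].astype(np.float32));print(n,q.sum(),rk(c),r)
b=load('scene')['pixels'][115:275,150:360]
cv2.imwrite('pics/pre.png',cv2.resize(b,(788,600),interpolation=cv2.INTER_CUBIC))
E
```

```text
time_s: 7.95
eef_pos: [444.1, -34.7, 167.3]
tool_rot: [-0.001, -0.045, 0.999, 0.0]
force: [-0.2, -0.1, -0.4]
gripper_width: 0.336
grasp_force: 0.0
t 7.95 rack [-191.1  -52.4] z 167.3 F [-0.2 -0.1 -0.4] yawerr deg -0.1 toolz [-0.003  0.001 -1.   ]
shift shares [-0.0163 -0.0057  0.3832] mm [ -6.5  -2.3 153.3] rows 2.5572911778029495
top 167 [-133.94015499  -56.05200901] 26.231496810913086
scene 170 [-131.71450888  -54.49821498] 27.361310958862305
```

View pics/pre.png

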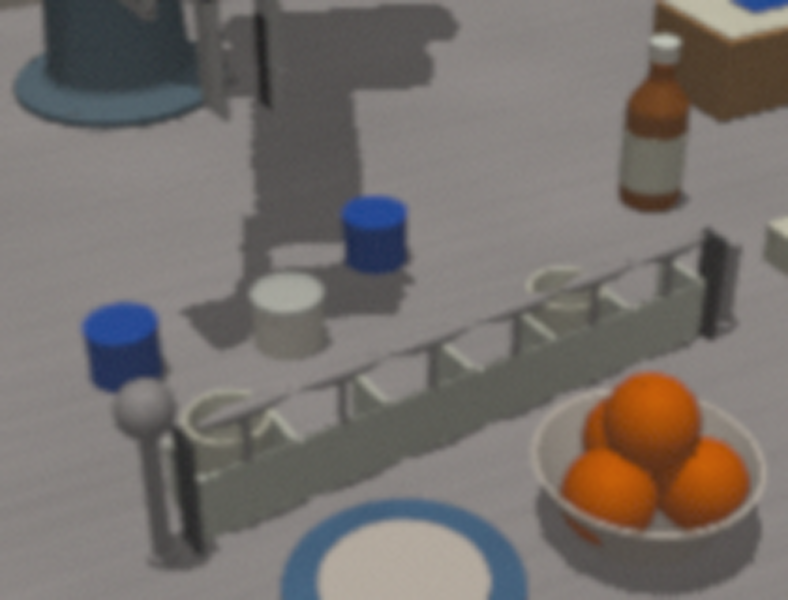

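The pot at (288,315) is untouched behind the rack; the spread fingers hang at (215,60) and (265,55), behind it. Next I lower them.

```bash
python3 -m jog '[[-0.005,-0.006,0.14,0,0,0,0.66],[0,0,0.14,0,0,0,0.66],[0,0,0.08,0,0,0,0.66],[0,0,0.02,0,0,0,0.66],[0,0,0,0,0,0,0.66]]'
python3 -c "from h import *;go(-170,-54.5,14)"
```

```text
time_s: 8.68
eef_pos: [451.1, -37.5, 17.3]
tool_rot: [0.0, -0.046, 0.999, -0.0]
force: [0.6, 0.3, 1.6]
gripper_width: 0.34
grasp_force: 0.0
t 8.675 rack [-184.4  -55.8] z 17.3 F [0.6 0.3 1.6] yawerr deg 0.0 toolz [ 0. -0. -1.]
shift shares [-0.036   0.0032  0.0082] mm [-14.4   1.3   3.3] rows 0.24720191002174766
```

```bash
python3 -m jog '[[-0.02,0,0.006,0,0,0,0.66],[-0.02,0,0,0,0,0,0.66],[-0.015,0.0015,0,0,0,0,0.66],[-0.012,0.003,0,0,0,0,0.66],[-0.012,0.003,0,0,0,0,0.66]]'; python3 -m jog '[[-0.016,0.0045,0,0,0,0,0.66],[-0.016,0.0045,0,0,0,0,0.66],[-0.016,0.0045,0,0,0,0,0.66],[-0.016,0.0045,0,0,0,0,0.66],[-0.016,0.0045,0,0,0,0,0.66]]'; python3 -m jog '[[-0.016,0.0045,0,0,0,0,0.66],[-0.016,0.0045,0,0,0,0,0.66],[-0.016,0.0045,0,0,0,0,0.66],[-0.01,0.0027,0,0,0,0,0.66],[0,0,0,0,0,0,0.66]]'
python3 - <<'E'
from h import *
go(-82,-34,14)
for n in('top','scene'):
    d=snap(n);C=cloud(d).reshape(-1,3)
    R=np.array([rk(c) for c in C])
    q=(abs(R[:,0]+50)<40)&(abs(R[:,1]+38)<32)&(C[:,2]>42)&(C[:,2]<50)&(R[:,0]<-22)
    if q.sum()>10: c,r=cv2.minEnclosingCircle(R[q].astype(np.float32));print(n,q.sum(),c,r)
a=load('scene')['pixels'][150:270,170:330];b=load('top')['pixels'][150:270,200:360]
cv2.imwrite('pics/push.png',cv2.resize(np.hstack([a,b]),(800,300),interpolation=cv2.INTER_CUBIC))
E
```

```text
time_s: 9.3
eef_pos: [481.4, -31.4, 14.6]
tool_rot: [-0.0, -0.046, 0.999, -0.0]
force: [-3.1, -1.2, 2.5]
gripper_width: 0.341
grasp_force: 1.4
time_s: 9.93
eef_pos: [512.6, -19.3, 14.4]
tool_rot: [-0.0, -0.046, 0.999, 0.0]
force: [-3.0, -1.5, 2.2]
gripper_width: 0.341
grasp_force: 1.6
time_s: 10.55
eef_pos: [535.2, -10.7, 14.4]
tool_rot: [0.0, -0.046, 0.999, 0.0]
force: [-0.3, -0.3, -0.3]
gripper_width: 0.339
grasp_force: 0.0
t 10.55 rack [-98.2 -36.9] z 14.4 F [-0.3 -0.3 -0.3] yawerr deg 0.0 toolz [ 0.001  0.    -1.   ]
shift shares [-0.0404  0.0072  0.001 ] mm [-16.2   2.9   0.4] rows 0.273834161696467
scene 206 (-71.11825561523438, -37.48418045043945) 32.585243225097656
```

View pics/push.png

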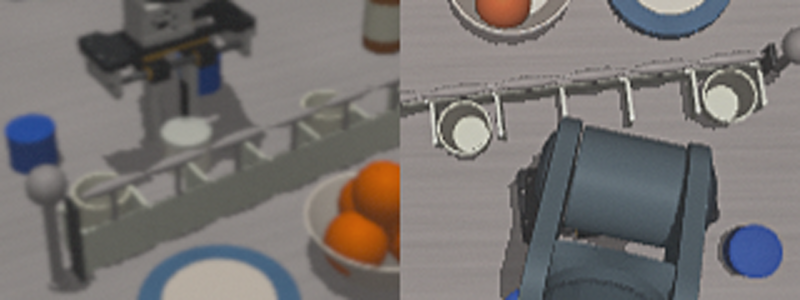

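The pot (185,130 in the left half) stands upright in the cradle at about rack (-69,-37), in line with the third gap. I carry on and then go straight in.

```bash
python3 -m jog '[[-0.01,0.002,0,0,0,0,0.66],[-0.014,0.0028,0,0,0,0,0.66],[-0.014,0.0025,0,0,0,0,0.66],[-0.014,0,0,0,0,0,0.66],[-0.014,0,0,0,0,0,0.66]]';  python3 -m jog '[[-0.014,0,0,0,0,0,0.66],[-0.014,0,0,0,0,0,0.66],[-0.014,0,0,0,0,0,0.66],[-0.012,0,0,0,0,0,0.66],[0,0,0,0,0,0,0.66]]'
python3 -c "from h import *;go(-31.7,-34,14)"
```

```text
time_s: 11.28
eef_pos: [561.2, -5.5, 14.4]
tool_rot: [-0.0, -0.046, 0.999, 0.0]
force: [-1.2, -0.6, 0.4]
gripper_width: 0.341
grasp_force: 0.4
time_s: 11.9
eef_pos: [582.8, -3.6, 14.5]
tool_rot: [0.0, -0.046, 0.999, -0.0]
force: [-0.1, -0.5, -0.7]
gripper_width: 0.34
grasp_force: 0.0
t 11.9 rack [-50.2 -34.1] z 14.5 F [-0.1 -0.5 -0.7] yawerr deg 0.0 toolz [ 0.001 -0.    -1.   ]
shift shares [-0.0462  0.0004  0.0014] mm [-18.5   0.1   0.5] rows 0.30806474912749976
```

```bash
python3 -m jog '[[-0.012,0,0,0,0,0,0.66],[-0.012,0,0,0,0,0,0.66],[-0.012,0,0,0,0,0,0.66],[0,0,0,0,0,0,0.66]]';python3 -c "from h import *;go(-31.7,-34,14)"
python3 -m jog '[[-0.005,0,0,0,0,0,0.66],[-0.005,0,0,0,0,0,0.66],[0,0,0,0,0,0,0.66]]'
python3 -c "from h import *;go(-31.7,-34,14)"
```

```text
time_s: 12.4
eef_pos: [597.2, -2.3, 14.5]
tool_rot: [0.0, -0.046, 0.999, -0.0]
force: [0.2, 0.3, 0.3]
gripper_width: 0.34
grasp_force: 0.0
t 12.4 rack [-35.7 -34.1] z 14.5 F [0.2 0.3 0.3] yawerr deg 0.0 toolz [ 0.001 -0.    -1.   ]
shift shares [-0.01    0.0003  0.0013] mm [-4.   0.1  0.5] rows 0.06748405306882768
time_s: 12.78
eef_pos: [600.6, -1.9, 14.4]
tool_rot: [-0.0, -0.046, 0.999, 0.0]
force: [-0.5, -0.1, 0.8]
gripper_width: 0.342
grasp_force: 0.4
t 12.775 rack [-32.2 -34.1] z 14.4 F [-0.5 -0.1  0.8] yawerr deg 0.0 toolz [-0.  0. -1.]
shift shares [-0.0014  0.0002  0.001 ] mm [-0.5  0.1  0.4] rows 0.011566879685602365
```

```bash
for i in 1; do python3 -m jog '[[-0.003,0,0,0,0,0,0.66],[0,0,0,0,0,0,0.66]]' | sed -n '2p;4p';python3 -m jog '[[-0.003,0,0,0,0,0,0.66],[0,0,0,0,0,0,0.66]]'| sed -n '2p;4p'; done
```

```text
eef_pos: [600.9, -1.8, 14.2]
force: [-4.8, -0.1, 3.2]
eef_pos: [601.2, -1.7, 14.2]
force: [-9.3, -1.3, 5.4]
```

Pushing now meets hard resistance at rack x = -31.6, and I had predicted -31.7 for fully home. I ease off, back away, rise and check.

```bash
python3 -m jog '[[0.005,0,0,0,0,0,0.66],[0.03,0,0,0,0,0,0.66],[0.1,0,0,0,0,0,0.66],[0.1,0,0,0,0,0,0.66],[0,0,-0.1,0,0,0,0.66]]'; python3 -m jog '[[0,0,-0.15,0,0,0,0.66],[0.15,0,-0.1,0,0,0,0.66],[0.05,-0.1,0,0,0,0,0.66],[0,-0.15,0,0,0,0,0.66],[0,-0.15,0,0,0,0,0.66]]';python3 -m jog '[[0,-0.15,0,0,0,0,0.66],[0,-0.1,0,0,0,0,0.66],[0,0,0,0,0,0,0.66]]'
python3 - <<'E'
from h import *
go(0,0,0)
for n in('top','scene'):
    d=snap(n);C=cloud(d).reshape(-1,3)
    R=np.array([rk(c) for c in C])
    q=(abs(R[:,0]+4)<34)&(abs(R[:,1]+34)<29)&(C[:,2]>41)&(C[:,2]<49)&(R[:,0]<22)
    if q.sum()>10: c,r=cv2.minEnclosingCircle(R[q].astype(np.float32));print(n,q.sum(),c,r,C[q].mean(0))
a=load('scene')['pixels'][150:290,170:350];b=load('top')['pixels'][140:280,180:360]
cv2.imwrite('pics/end.png',cv2.resize(np.hstack([a,b]),(800,311),interpolation=cv2.INTER_CUBIC))
E
```

```text
time_s: 13.9
eef_pos: [503.2, -9.3, 50.8]
tool_rot: [-0.005, -0.046, 0.999, 0.001]
force: [1.8, -0.2, -0.4]
gripper_width: 0.34
grasp_force: 0.0
time_s: 14.52
eef_pos: [452.4, -177.9, 149.9]
tool_rot: [0.001, -0.046, 0.999, -0.001]
force: [0.3, 1.1, 0.7]
gripper_width: 0.341
grasp_force: 0.0
time_s: 14.9
eef_pos: [461.5, -278.2, 149.3]
tool_rot: [0.001, -0.044, 0.999, -0.001]
force: [0.1, -0.0, -0.0]
gripper_width: 0.341
grasp_force: 0.0
t 14.9 rack [-196.2 -296.4] z 149.3 F [ 0.1 -0.  -0. ] yawerr deg -0.2 toolz [ 0.001 -0.001 -1.   ]
shift shares [-0.4875  0.7431  0.373 ] mm [-195.   297.2  149.2] rows 6.425396836366066
top 280 (-3.1452488899230957, -35.14406967163086) 26.765302658081055 [629.52786537  -0.64819028  46.52078132]
scene 157 (-1.7365576028823853, -33.28373718261719) 27.0718936920166 [632.87864263  -2.45583654  45.68724901]
```

View pics/end.png

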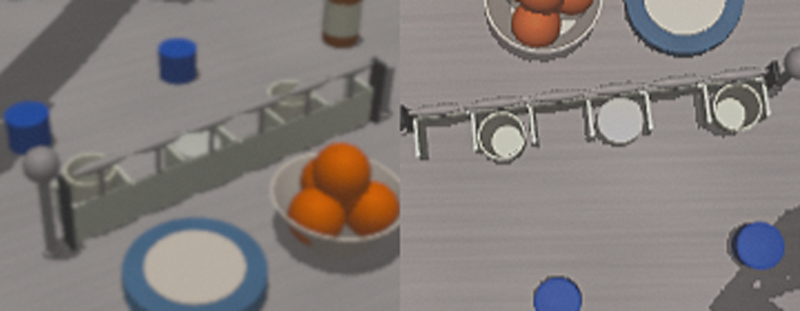

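The end view shows the pot (620,120) upright in the third gap from the ball and home against the back, at (-2.4,-34.2) against the target (-2,-34). The cups and the blue pots have not moved.

```bash
python3 -c "from workcell import sign_off;print(sign_off())"
```

```text
the job is handed in; nothing more can be done
None
```

I ran a fingertip along the rail over gaps 1, 2 and 3 from the ball-post end and stopped there. I then pushed the pot, upright and on the deck, fully home into the third gap, left everything else where it was, and handed the job in at about 15 s.

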